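# Take the lid stop off and hold a splinter guard at its balance point

### The job

The splinter guard of the bend rig needs its new stay fitted, and that is done with the guard at its balance point, where it has no wish to fall either way. Lift the orange stop block off its sprung rail behind the hinge and stand it upright in the yellow bin, then take the guard by its red bar and swing it up to the balance point, just past upright, where its centre of mass is straight above the hinge. Hold it still there and finish while still holding the bar: do not let it drop shut or tip on over backwards, and leave the other things on the bench where they lie.

Things in the scene. Friction and masses are not known exactly. Their poses are not given: they have to be found in the camera images.
- rig: Bend rig, bolted down: grey base plate 300 x 210 x 12 mm with a steel bend support under a clear hinged hood with aluminium edges, the splinter guard. Origin: centre of the plate's underside, on the worktop. Its x is level and points from the guard's front (robot side) to the hinge and the stop rail behind it; y is level along the hinge, z up. Position and yaw differ each time.
- guard_hinge (a point): Middle of the guard's hinge axis, 90 mm above the worktop, at rig x +85 mm, y 0; the axis runs along the rig's y. At opening angle a the bar's middle is (-185 cos a + 35 sin a) mm behind (rig x) and (185 sin a + 35 cos a) mm above this point: at the balance point 66 mm behind and 177 mm above.
- guard (a joint): Opening angle of the guard (rad): 0 shut, grows as the front swings up and back over the hinge. It balances at 1.74 (10 degrees past upright), whatever its mass (0.4 to 0.7 kg); let go below that it falls shut, above it falls back to its end at 2.0. Hinge friction is slight; about 4 N at the bar lifts it. With the stop block on its rail it opens no further than about 0.95.
- guard_bar (a point): Middle of the red bar that the guard is held by: round, 12 mm diameter, along the rig's y, 96 mm free between two steel arms. Shut, it lies 185 mm in front of the hinge axis and 35 mm above it, in the open, 33 mm ahead of the hood. Pinch it from above across the rig's x; it turns between the pads, so a gripper pointing down can follow its arc (radius 188 mm about the hinge) all the way.
- guard_cg (a point): The guard's centre of mass: shut, 99 mm in front of the hinge axis and 17 mm below it. The guard balances when this point is straight above the hinge.
- stop_seat (a point): Where the clipped stop block's underside (stop_foot) sits: 38 mm above the worktop, at rig x +125 mm, y 0. The aluminium rail, 14 mm wide, top at 60 mm, runs along the rig's y; leaf springs in front of and behind the block catch its foot ridges, and dark collars stand at its two ends. The block is clear of all this once raised 40 mm.
- stop_grip (a point): Orange stop block: the middle of its grip fin, 90 mm above the underside. The block (about 140 g) is a saddle 36 x 44 mm (along rig x, y at the start), 68 mm tall, 40 mm over its foot ridges; the fin on top is 26 x 22 mm and 40 mm tall. Pinch the fin's 22 mm from above along the block's y, fingertips at most 20 mm below this point. A straight upward pull of about 6 to 14 N frees it.
- stop_foot (a point): Centre of the stop block's underside (it stands on two cheeks); z along the block's height.
- stop: The same stop block; origin at stop_foot.
- bin: Open yellow parts bin with a few small screws on its floor (they hinder nothing), 66 x 100 x 32 mm (its x and y), 2 mm walls and floor, loose, 140 g, standing on the worktop to the left of the rig. Origin: centre of its underside. The block stands in it with room to spare.
- new_stay: The new stay, a black and steel strut 170 x 12 x 15 mm, lying in front of the load tester. Origin under its middle. Leave alone.
- micrometer: Micrometer, 48 x 148 x 17 mm, at the front right. Leave alone.
- screwdriver: Orange-handled screwdriver, 27 x 202 x 26 mm, at the front left. Leave alone.
- hexkey: Black hexagon key, 45 x 125 x 10 mm, at the left. Leave alone.
Mind the look-alikes: they are no part of the job. Of the things that look like the stop, the middle-sized one is meant.

How it is judged:
By the outcome, as a careful person would: the job done as asked, in the order asked, and still so for the second after the job is handed in, while the arm keeps its last pose, push and grip.
It also fails if it takes over 58 s, if anything falls off the work surface, if the arm or the gripper's body presses on something with over 40 N, if the wrist force passes 120 N, or if a joint passes its speed limit or range.

### The arm

A 6-joint arm with a two-finger parallel gripper is mounted at the origin on a cart in front of the work surface, level with it; the furniture and walls round the work are solid. World frame = base frame: x ahead of the robot, y to its left, z up, the work surface at z = 0. Lengths are in m, angles in rad, forces in N, time in s.
With the tool pointing down it reaches from about 0.3 to 0.775 m from the base axis. Payload 14.6 kg.
Tool frame: the origin (TCP) lies at the very end of the fingers, on their centre line; the grasp point (between the pads) lies 19 mm behind it; y points along the fingers, z is the direction in which the jaws open and shut, and the axes are right-handed (so a half turn about y gives the same grasp; the last joint's range is limited). The gripper opens to 94 mm and grips with 3 to 60 N. Pads are 16 mm wide; open, the fingers measure 119 mm over their backs; the gripper's body (75 mm by 177 mm) begins 78 mm behind the grasp point.
Start: joints at [-1.26, 0.3, 1.521, -0, 1.321, -0.067], TCP at [0.203, -0.511, 0.205] pointing down, gripper open.
Joint ranges: [-3.03, 3.03], [-0.79, 2.21], [0.23, 2.52], [-1.04, 4.18], [0, 3.07], [-2.55, 2.55]. Speed limits (rad/s): [2.22, 2.22, 2.57, 3.14, 3.14, 3.14].

### API

Orientations are given as [roll, pitch, yaw] about the fixed x, y, z axes, in that order (R = Rz(yaw) Ry(pitch) Rx(roll)).
In Python, from station import get_obs, camera, job gives the robot as it stands.
- The arm moves only by the tool step_arm, never from a script. Its argument "targets" is a list of rows, each a list of 6 numbers: the shift along the tool's x, y, z in mm, then the turn, a rotation vector about the tool's x, y, z in degrees. In form: [[dx, dy, dz, rx, ry, rz], ...]. A call has 1 to 12 rows; each row shifts and turns the commanded pose from where the row before left it, along the tool's axes as they then stand; what a row does not reach is not made up. A row lasts 1/8 s, in which the tool goes at most 62.5 mm and 10.7 degrees, less where a joint would pass 70% of its speed; a pose out of reach is approached as far as the arm can. A call is refused whole if a number of a shift passes 62.5 or a number of a turn 10.7, either way. A call with a gripper value outside its range is refused whole. "gripper" is the opening, from -1 (shut) to 1 (fully open), set as the call begins (left out, the last holds). The fingers move at their own pace and stop on an object; "squeeze" is the grip in N (left out, the last holds). Time passes only in rows, so rows that do not move let the fingers close. It gives the time, the measured TCP pose, the force and the opening at its end, in the units of the state.
- get_obs(): the state, without advancing time (a new reading comes with each control period).
- camera(name): name is "scene" or "top" or "wrist"; returns a dict with "pixels" (400x640x3 uint8, red, green, blue), "intrinsics" (3x3 intrinsics, pixels), "R" (3x3) and "t" (3): a world point X has camera coordinates R X + t; the wrist camera has in their place "tool_from_camera" (4x4, takes a point from camera to tool coordinates, whose origin is the TCP and whose axes are the tool frame's). Camera axes: x right, y down, z forward; pixel columns grow to the right and rows downward; lengths in m; the calibration is good to about 2 mm. A picture is of the moment at which its call begins: read the wrist's pose just before it. There is no depth.
- job.hand_in(): hands the job in, once; it reports no verdict.
The state is a dict: "time_s": time; "qpos": joint angles; "joint_vel": joint speeds; "tau": joint torques, N m; "ee_pos": TCP position; "eef_rot": TCP orientation; "force": force on the tool from outside, world axes, zero at the start; "moment": the same for the moment, N m; "grip_width": finger opening in m.
Only numpy, scipy, OpenCV 4.12 (cv2) and the standard library are available. Lean on these libraries where they do the work, as an engineer would, in place of code of your own. Each camera call takes 0.05 s, during which the arm holds its last target.

## Working session

There is one attempt and no reset: what is moved stays moved. The work goes in short steps, Python scripts to look and compute and a tool call to move; the robot and the scene stay as the last step left them, time stands still between calls to the robot, and variables do not carry over. Pictures are saved under pics/ and viewed, and the job is handed in when it is done.

Besides the shell and the picture viewer there is one more tool, called after "Call:" by a JSON object that holds its "op" and its "data". step_arm: Moves the arm, as the interface text tells. Its arguments: {"type":"object","properties":{"targets":{"type":"array","items":{"type":"array","items":{"type":"number"}}},"gripper":{"type":"number"},"squeeze":{"type":"number"}},"required":["targets"]}

```bash
mkdir -p pics; ls; python3 - <<'E'
from station import get_obs,camera,job
import cv2,json
o=get_obs();print(o)
for n in ["scene","top","wrist"]:
    c=camera(n);cv2.imwrite(f"pics/{n}0.png",c["pixels"][:,:,::-1])
    print(n,{k:v.tolist() if hasattr(v,'tolist') else v for k,v in c.items() if k!="pixels"})
E
```

```text
pics
{'time_s': 0.0, 'qpos': array([-1.25959253e+00,  3.00453675e-01,  1.52160586e+00, -1.73337710e-05,
        1.32070634e+00, -6.65821181e-02]), 'joint_vel': array([-0.00017642, -0.00082269,  0.00118697, -0.00032609,  0.00184097,
        0.00177811]), 'tau': array([ 1.69687395e-03, -5.31803834e+01, -3.52737021e+01,  7.08409259e-02,
        2.43463519e-02, -9.50713343e-05]), 'ee_pos': array([ 0.20279257, -0.51095244,  0.20488541]), 'eef_rot': array([-1.57196807e+00,  6.13058606e-05, -2.76380248e+00]), 'force': array([-0.21416849,  0.33588627,  0.08130567]), 'moment': array([ 0.01908339,  0.05975006, -0.00287884]), 'grip_width': 0.09424182286047711}
scene {'intrinsics': [[400.1210323854285, 0.0, 311.85659086279196], [0.0, 400.1210323854285, 200.95939820884394], [0.0, 0.0, 1.0]], 'R': [[-0.9016164693795437, -0.4325349583281032, 0.0011189136125507274], [-0.27361200655041606, 0.568335210067411, -0.7759713647223635], [0.3349988239009525, -0.6999347103992902, -0.6307671433764132]], 't': [0.4963054180392366, 0.24746743306209762, 1.1145938485043987]}
top {'intrinsics': [[433.2637019987429, 0.0, 315.86445452754816], [0.0, 433.2637019987429, 199.81499377929293], [0.0, 0.0, 1.0]], 'R': [[0.027948727075421124, -0.9996060401854656, 0.0025754765766433547], [-0.9912920983301734, -0.028047761847235713, -0.1286596239832934], [0.1286811736153557, 0.0010428231364743746, -0.9916854683199107]], 't': [-0.014817596120582678, 0.5703964195368, 1.476368788592039]}
wrist {'intrinsics': [[360.7072447489934, 0.0, 317.3430432008454], [0.0, 360.7072447489934, 201.33570440274462], [0.0, 0.0, 1.0]], 'tool_from_camera': [[0.0003761753328874008, 0.9712865787176335, 0.23791225377250294, -0.06856637666209028], [-0.00036798052549076625, -0.237912120047366, 0.9712866146122366, -0.17861373844862838], [0.9999998615412157, -0.00045292114174478785, 0.00026791787468189294, 0.00024407351452870873], [0.0, 0.0, 0.0, 1.0]]}
```

View pics/scene0.png

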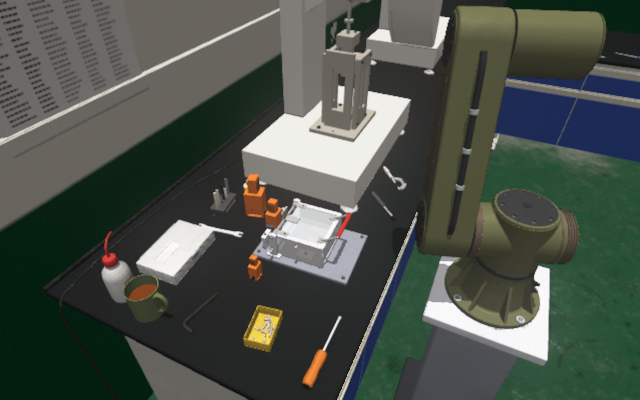

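View pics/top0.png

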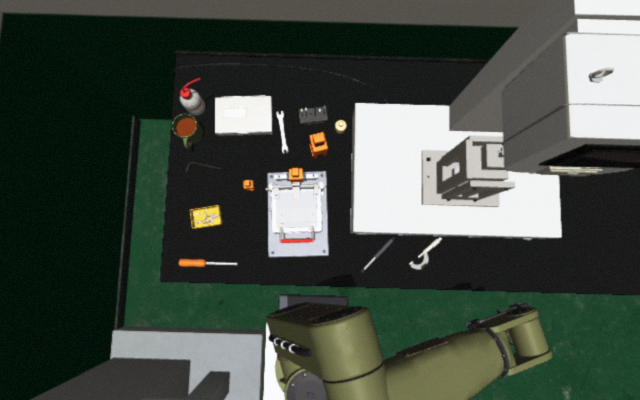

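View pics/wrist0.png

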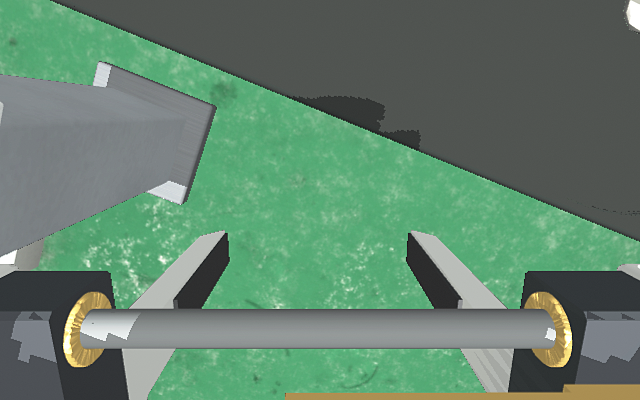

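The pictures show three orange look-alikes. In the top view they are at (249,185) small, (296,174) medium and (318,145) large; in the scene view at (255,267), (272,213) and (255,197). The medium one sits on the rail behind the hood, so it fits the description. Next I'll confirm it in a crop and measure.

```bash
python3 - <<'E'
import cv2,numpy as np
t=cv2.imread("pics/top0.png");s=cv2.imread("pics/scene0.png")
cv2.imwrite("pics/tc.png",cv2.resize(t[120:275,170:350],None,fx=4,fy=4,interpolation=cv2.INTER_CUBIC)[:600])
cv2.imwrite("pics/sc.png",cv2.resize(s[165:355,230:380],None,fx=3.1,fy=3.1,interpolation=cv2.INTER_CUBIC))
for n,im in(("top",t),("scene",s)):
    h=cv2.cvtColor(im,cv2.COLOR_BGR2HSV)
    for c,lo,hi in(("orange",(5,180,120),(14,255,255)),("yellow",(20,120,90),(34,255,255)),("red",(0,190,100),(4,255,255))):
        m=cv2.inRange(h,lo,hi)
        k,l,st,ce=cv2.connectedComponentsWithStats(m)
        for i in range(1,k):
            if st[i,4]>25: 
                r=cv2.minAreaRect(np.argwhere(l==i)[:,::-1].astype(np.float32))
                print(n,c,st[i],ce[i].round(1),[np.round(v,1) for v in r])
E
```

```text
top orange [177 118  19  18 262] [185.8 126.7] [array([186. , 126.5]), array([17., 18.]), np.float64(90.0)]
top orange [312 132  15  15  65] [318.6 140.4] [array([318.5, 139.1]), array([13.1, 13.1]), np.float64(76.0)]
top orange [310 142  18  14  58] [316.  149.1] [array([318.5, 148.5]), array([13., 17.]), np.float64(90.0)]
top orange [292 168   8  10  27] [296.  174.1] [array([296.9, 173.3]), array([ 5.2, 10.7]), np.float64(40.6)]
top orange [243 180  11  11  68] [248.4 185.1] [array([248., 185.]), array([10., 10.]), np.float64(90.0)]
top orange [179 259  27   8 147] [191.7 262.3] [array([192. , 262.5]), array([26.,  7.]), np.float64(0.0)]
top yellow [189 205  33  24 494] [204.8 216.1] [array([205.1, 216.5]), array([20.2, 30.8]), np.float64(81.0)]
top red [282 240  30   2  42] [295.1 240.4] [array([296.5, 240.5]), array([ 1., 29.]), np.float64(90.0)]
scene orange [244 174  21  43 375] [252.2 195.4] [array([253.5, 195.2]), array([19.5, 41.7]), np.float64(6.3)]
scene orange [268 198   9   7  45] [272. 201.] [array([272., 201.]), array([8.2, 5.3]), np.float64(14.0)]
scene orange [265 207  16  10  64] [272.9 212.8] [array([273.1, 212.7]), array([ 7.4, 16.1]), np.float64(70.0)]
scene orange [248 255  13  23 140] [253.2 265.7] [array([253.7, 266.3]), array([11.6, 22.2]), np.float64(8.1)]
scene orange [129 285  27  15 244] [142.  291.7] [array([141.9, 291.8]), array([11.2, 28.6]), np.float64(63.4)]
scene orange [303 350  24  37 381] [314.4 367.6] [array([314.5, 367.5]), array([11.2, 37.1]), np.float64(26.6)]
scene yellow [ 243  305   40   47 1031] [261.8 327.8] [array([262.1, 327.5]), array([29.4, 46. ]), np.float64(20.6)]
scene red [338 214  12  22  43] [343.7 224.3] [array([343.7, 224.3]), array([ 1.8, 23.2]), np.float64(27.9)]
```

View pics/tc.png

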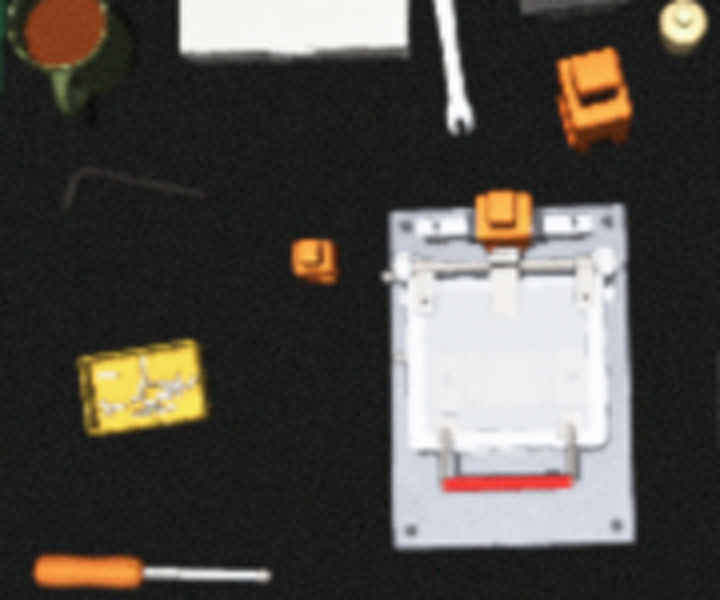

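View pics/sc.png

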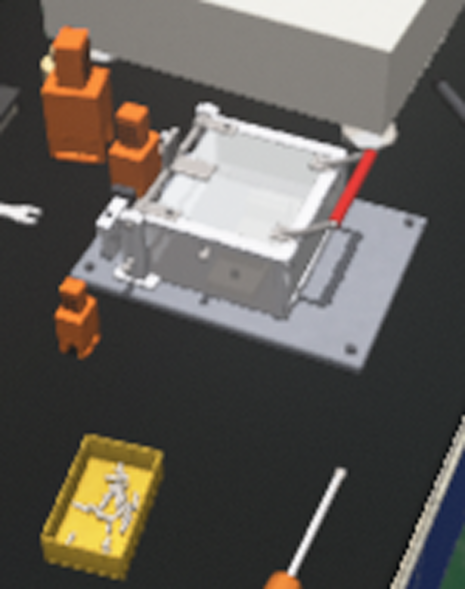

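```bash
cat > h.py <<'E'
import numpy as np
from station import get_obs,camera,job
from scipy.spatial.transform import Rotation as Ro
def ray(c,uv):
    d=np.linalg.inv(c["intrinsics"])@np.array([uv[0],uv[1],1.])
    return -c["R"].T@c["t"], c["R"].T@d
def onz(c,uv,z):
    o,d=ray(c,uv); return o+d*(z-o[2])/d[2]
def wcam(c,o):
    T=np.array(c["tool_from_camera"]);Rt=Ro.from_euler("xyz",o["eef_rot"]).as_matrix()
    R=(Rt@T[:3,:3]).T; t=-R@(Rt@T[:3,3]+o["ee_pos"])
    return dict(intrinsics=c["intrinsics"],R=R,t=t,pixels=c["pixels"])
def tri(rs):
    A=0;b=0
    for o,d in rs:
        d=d/np.linalg.norm(d);P=np.eye(3)-np.outer(d,d);A=A+P;b=b+P@o
    return np.linalg.solve(A,b)
def rep(goal,rot=None):
    "goal TCP in tool mm, turn deg"
    o=get_obs();R=Ro.from_euler("xyz",o["eef_rot"])
    print("d",(R.inv().apply(goal-o["ee_pos"])*1e3).round(1), (R.inv()*rot).as_rotvec(degrees=True).round(2) if rot is not None else "")
E
python3 - <<'E'
from h import *
c=camera("top");s=camera("scene")
f=lambda x,y:(x/4+170-.4,y/4+120-.4)
g=lambda x,y:(x/3.1+230-.3,y/3.1+165-.3)
pc=[onz(c,f(*p),.012) for p in((390,212),(625,204),(634,541),(396,548))]
ctr=np.mean(pc,0);print("plate",np.round(pc,4).tolist(),ctr)
bk=(pc[0]+pc[1])/2;fr=(pc[2]+pc[3])/2
yaw1=np.arctan2(*(bk-fr)[1::-1]); l=(pc[0]+pc[3]-pc[1]-pc[2]);yaw2=np.arctan2(-l[0],l[1])
print("yaw",yaw1,yaw2,np.linalg.norm(bk-fr),np.linalg.norm(l)/2)
sp=[onz(s,g(*p),.012) for p in((427,217),(357,369),(72,273))]
print("scene plate: frontR,frontL,backL",np.round(sp,4).tolist())
b=[onz(c,f(*p),.032) for p in((79,354),(198,340),(209,417),(90,434))]
print("bin",np.round(b,4).tolist(),np.mean(b,0))
bs=[onz(s,g(*p),.032) for p in((88,437),(162,456),(122,575),(43,548))]
print("bin scene",np.round(bs,4).tolist(),np.mean(bs,0))
print("fin top", onz(c,f(503,207),.148), "scene", onz(s,g(133,110),.148))
print("bar", onz(c,f(508,483),.131),onz(s,g(354,187),.127))
E
```

```text
plate [[0.667, 0.1784, 0.012], [0.6803, -0.0316, 0.012], [0.3812, -0.0469, 0.012], [0.3694, 0.1606, 0.012]] [0.52449382 0.06513823 0.012     ]
yaw 0.05559846258517925 0.06011789694281871 0.2988345491401484 0.20909962030823576
scene plate: frontR,frontL,backL [[0.3785, -0.0487, 0.012], [0.3694, 0.1648, 0.012], [0.6635, 0.1753, 0.012]]
bin [[0.5296, 0.4421, 0.032], [0.5448, 0.339, 0.032], [0.4777, 0.3256, 0.032], [0.4601, 0.428, 0.032]] [0.50303722 0.38368621 0.032     ]
bin scene [[0.5395, 0.3442, 0.032], [0.4748, 0.3339, 0.032], [0.4505, 0.4402, 0.032], [0.5168, 0.447, 0.032]] [0.49541542 0.39131793 0.032     ]
fin top [0.64785122 0.07060352 0.148     ] scene [0.64469856 0.07297558 0.148     ]
bar [0.42447649 0.0597067  0.131     ] [0.4209505  0.06053543 0.127     ]
```

The crops confirm that the medium orange block is the one clipped on the rail behind the hinge (top crop (503,215)). I'll move there now: rise and turn first, then go left in front of the rig.

Call:
{"op": "step_arm", "data": {"targets": [[0,-47,0,0,9.2,0],[0,-47,0,0,9.2,0],[-23,0,-51,0,0,0],[-23,0,-51,0,0,0],[-23,0,-51,0,0,0],[-23,0,-51,0,0,0],[-23,0,-51,0,0,0],[-23,0,-51,0,0,0],[-23,0,-51,0,0,0],[-23,0,-51,0,0,0],[-23,0,-51,0,0,0],[-23,0,-51,0,0,0]], "gripper": 0.2}}

```text
time_s: 1.75
ee_pos: [0.4039, 0.0129, 0.2997]
eef_rot: [-1.571, 0.001, -3.085]
force: [0.3, -1.7, -0.5]
grip_width: 0.0562
```

Call:
{"op": "step_arm", "data": {"targets": [[-49,0,-9,0,0,0],[-49,0,-9,0,0,0],[-49,0,-9,0,0,0],[-49,0,-9,0,0,0],[-49,0,-9,0,0,0],[0,0,0,0,0,0]]}}

```text
time_s: 2.5
ee_pos: [0.6473, 0.0704, 0.2961]
eef_rot: [-1.571, -0.004, -3.084]
force: [-0.8, 0.1, -0.2]
grip_width: 0.0565
```

```bash
cat > look.py <<'E'
import sys,cv2,pickle
from h import *
n=sys.argv[1]
o=get_obs();c=wcam(camera("wrist"),o)
pickle.dump((o,c),open(n+".pkl","wb"))
cv2.imwrite(f"pics/{n}.png",c["pixels"][:,:,::-1]);print(o["ee_pos"],o["eef_rot"],o["force"],o["grip_width"])
E
python3 look.py w1
```

```text
[0.64728726 0.07038724 0.29606394] [-1.57090485 -0.00435333 -3.08433899] [-0.79171641  0.07330021 -0.22717403] 0.05651007630115799
```

View pics/w1.png

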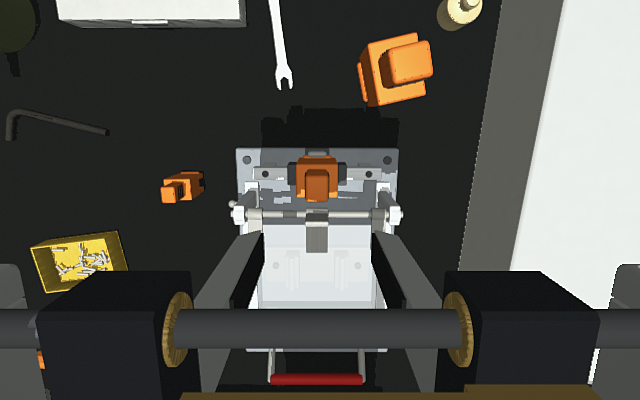

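```bash
python3 - <<'E'
from h import *
import pickle,cv2
o,c=pickle.load(open("w1.pkl","rb"))
im=c["pixels"][:,:,::-1]
cv2.imwrite("pics/w1c.png",cv2.resize(im[140:240,225:415],None,fx=4,fy=4,interpolation=cv2.INTER_CUBIC))
cv2.imwrite("pics/w1b.png",cv2.resize(im[215:305,20:140],None,fx=5,fy=5,interpolation=cv2.INTER_CUBIC))
print(onz(c,(317.5,186),.148),onz(c,(236,149),.012),onz(c,(397,148),.012),onz(c,(317,379),.129))
E
```

```text
[0.64991431 0.07004268 0.148     ] [0.66425431 0.17481167 0.012     ] [ 0.67717567 -0.02999064  0.012     ] [0.42492457 0.05775497 0.129     ]
```

View pics/w1c.png

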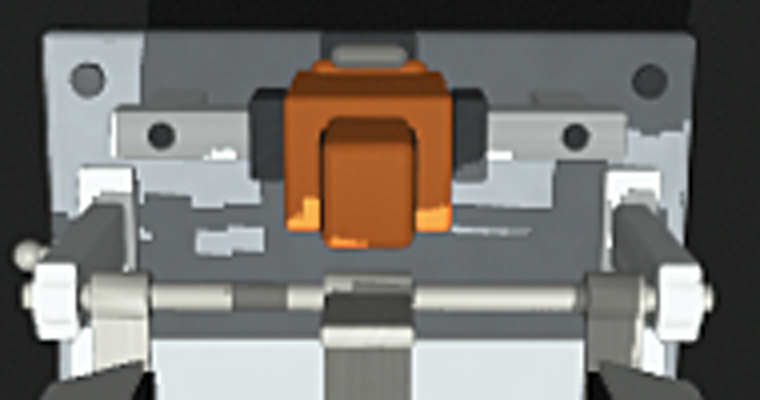

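View pics/w1b.png

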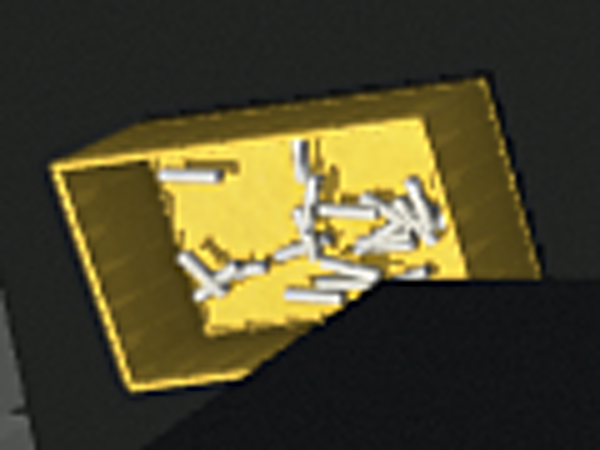

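```bash
python3 - <<'E'
from h import *
import pickle
o,c=pickle.load(open("w1.pkl","rb"))
def pr(X):
    p=c["intrinsics"]@(c["R"]@X+c["t"]);p=p[:2]/p[2];return ((p-[225,140]+.4)*4).round(0)
f=lambda x,y:(x/4+225-.4,y/4+140-.4)
for z in(.106,.148):
  for x in(.636,.662): print(z,x,pr(np.array([x,.0715,z])))
for y0 in (118,): print("if back base", onz(c,f(369,118),.106), "front top",onz(c,f(369,247),.148))
print("plate",onz(c,f(43,33),.012),onz(c,f(696,37),.012))
g=lambda x,y:(x/5+20-.4,y/5+215-.4)
B=[onz(c,g(*p),.032) for p in((487,78),(52,163),(132,390),(543,285))]
print("bin",np.round(B,4).tolist())
E
```

```text
0.106 0.636 [363. 205.]
0.106 0.662 [368. 106.]
0.148 0.636 [362. 244.]
0.148 0.662 [368. 133.]
if back base [0.65901044 0.07119505 0.106     ] front top [0.63530522 0.06981646 0.148     ]
plate [0.66566656 0.17564173 0.012     ] [ 0.67621936 -0.03214626  0.012     ]
bin [[0.5535, 0.3234, 0.032], [0.5236, 0.4385, 0.032], [0.4591, 0.4258, 0.032], [0.4962, 0.313, 0.032]]
```

```bash
python3 - <<'E'
from h import *
import pickle
o,c=pickle.load(open("w1.pkl","rb"))
g=lambda x,y:(x/5+20-.4,y/5+215-.4)
for p,z in(((425,117),.032),((487,78),0),((52,163),.032),((132,390),.032),((543,285),0)):print(onz(c,g(*p),z).round(4))
rep(np.array([.648,.0712,.2]))
E
```

```text
[0.5419 0.3403 0.032 ]
[0.5417 0.3414 0.    ]
[0.5236 0.4385 0.032 ]
[0.4591 0.4258 0.032 ]
[0.4802 0.3303 0.    ]
d [-2.2 97.4 -1.1]
```

Call:
{"op": "step_arm", "data": {"targets": [[-2,50,-1,0,0,0],[0,50,0,0,0,0],[0,40,0,0,0,0],[0,25,0,0,0,0],[0,15,0,0,0,0],[0,4,0,0,0,0],[0,0,0,0,0,0]]}}

```text
time_s: 3.42
ee_pos: [0.6479, 0.0709, 0.1165]
eef_rot: [-1.571, 0.001, -3.085]
force: [0.2, 0.7, -0.1]
grip_width: 0.0567
```

```bash
python3 look.py w2
```

```text
[0.64785765 0.07089031 0.11652519] [-1.57078787e+00  1.40177610e-03 -3.08493268e+00] [ 0.24330264  0.7268641  -0.07124714] 0.05665278472255959
```

View pics/w2.png

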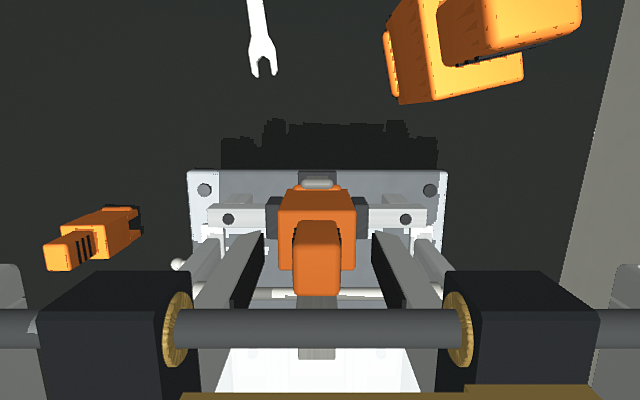

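The fin at (317,258) sits centred between the fingers at (262) and (373). I'll lower a little and grip.

Call:
{"op": "step_arm", "data": {"targets": [[0,5,0,0,0,0],[0,0,0,0,0,0],[0,0,0,0,0,0],[0,0,0,0,0,0]], "gripper": -1, "squeeze": 45}}

```text
time_s: 3.98
ee_pos: [0.6477, 0.0709, 0.1106]
eef_rot: [-1.571, 0.0, -3.085]
force: [0.6, -0.6, -1.3]
grip_width: 0.0217
```

Gripped at 21.7 mm, so I'll pull straight up.

Call:
{"op": "step_arm", "data": {"targets": [[0,-5,0,0,0,0],[0,-10,0,0,0,0],[0,-15,0,0,0,0],[0,-25,0,0,0,0],[0,-40,0,0,0,0],[0,-45,0,0,0,0],[0,0,0,0,0,0]]}}

```text
time_s: 4.85
ee_pos: [0.6487, 0.071, 0.2559]
eef_rot: [-1.571, 0.008, -3.085]
force: [1.1, 0.4, -1.8]
grip_width: 0.0218
```

```bash
python3 look.py w3; python3 - <<'E'
from h import *
rep(np.array([.501,.384,.25]),Ro.from_euler("xyz",[-np.pi/2,0,.187-np.pi]))
E
```

```text
[0.64865366 0.07100467 0.25591442] [-1.57078635  0.00786387 -3.08487759] [ 1.09201696  0.36817572 -1.81243509] 0.021840569228682705
d [ 129.     2.4 -320.9] [-0.02 -7.47 -0.22]
```

View pics/w3.png

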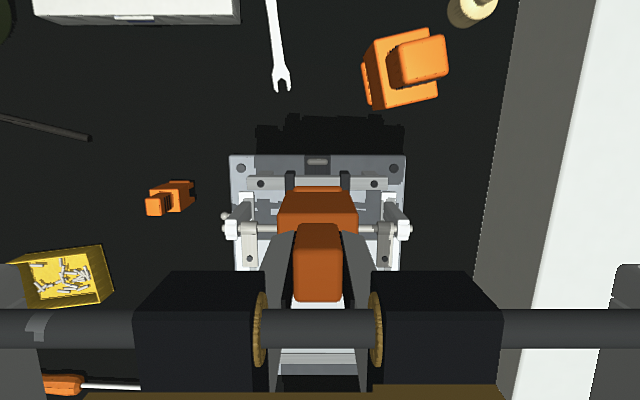

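The block is free: it hangs at (317,240) and the rail is clear. Now I'll carry it to the bin.

Call:
{"op": "step_arm", "data": {"targets": [[14,0,-36,0,0,0],[14,0,-36,0,0,0],[15,0,-36,0,0,0],[15,0,-36,0,0,0],[15,0,-36,0,0,0],[14,0,-36,0,0,0],[14,0,-35,0,0,0],[14,0,-35,0,0,0],[14,0,-35,0,0,0],[0,0,0,0,-7.5,0],[0,0,0,0,0,0]]}}

```text
time_s: 6.28
ee_pos: [0.5002, 0.3841, 0.2496]
eef_rot: [-1.57, -0.001, -2.954]
force: [0.5, -0.0, -1.8]
grip_width: 0.0217
```

```bash
python3 look.py w4; python3 - <<'E'
from h import *
import cv2
rep(np.array([.501,.384,.078]),Ro.from_euler("xyz",[-np.pi/2,0,.187-np.pi]))
s=camera("scene")["pixels"][:,:,::-1]
cv2.imwrite("pics/s4.png",cv2.resize(s[165:365,180:380],None,fx=3,fy=3,interpolation=cv2.INTER_CUBIC))
E
```

```text
[0.500189   0.38412486 0.24957964] [-1.57009978e+00 -1.47876410e-03 -2.95404971e+00] [ 0.45968288 -0.0309296  -1.83121143] 0.02173861757260371
d [ -0.7 171.8  -0.2] [-0.03 -0.12  0.07]
```

View pics/w4.png

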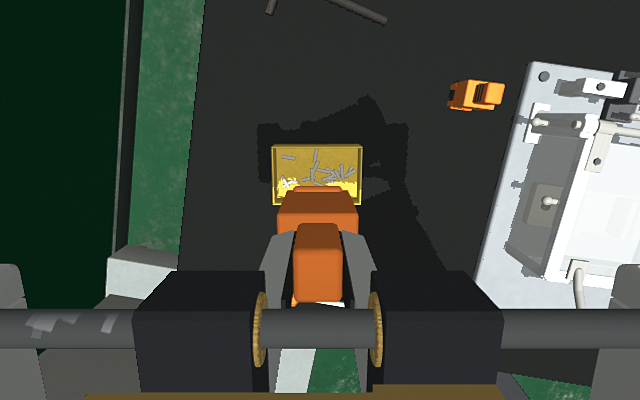

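View pics/s4.png

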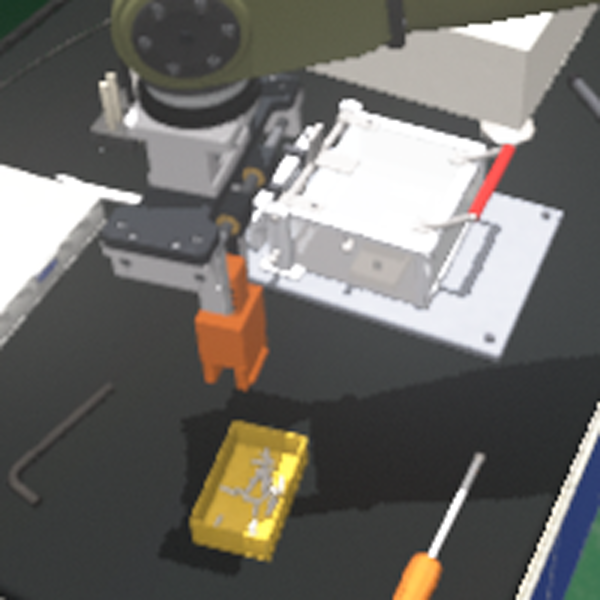

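```bash
python3 - <<'E'
from h import *
import pickle
o,c=pickle.load(open("w4.pkl","rb"))
R=Ro.from_euler("xyz",o["eef_rot"])
for p in((271.5,144.5),(361.5,144.5)):
    X=onz(c,p,.032); print(X.round(4),(R.inv().apply(X-o["ee_pos"])*1e3).round(1))
print((R.inv().apply(np.array([.501,.384,.0])-o["ee_pos"])*1e3).round(1))
E
```

```text
[0.5254 0.4391 0.032 ] [-35.3 217.5 -49.5]
[0.5436 0.3429 0.032 ] [-35.3 217.6  48.5]
[-1.100e+00  2.496e+02  1.000e-01]
```

Call:
{"op": "step_arm", "data": {"targets": [[-2,45,0,0,0,0],[0,45,0,0,0,0],[0,35,0,0,0,0],[0,20,0,0,0,0],[0,13,0,0,0,0],[0,8,0,0,0,0],[0,0,0,0,0,0]]}}

```text
time_s: 7.25
ee_pos: [0.5027, 0.3844, 0.0845]
eef_rot: [-1.571, -0.0, -2.955]
force: [0.1, 0.3, -1.6]
grip_width: 0.0218
```

Call:
{"op": "step_arm", "data": {"targets": [[0,4,0,0,0,0],[0,3,0,0,0,0],[0,2,0,0,0,0],[0,0,0,0,0,0]]}}

```text
time_s: 7.75
ee_pos: [0.5026, 0.3845, 0.0754]
eef_rot: [-1.571, -0.0, -2.954]
force: [-0.5, -0.6, -0.5]
grip_width: 0.0215
```

Call:
{"op": "step_arm", "data": {"targets": [[0,1,0,0,0,0],[0,0,0,0,0,0]]}}

```text
time_s: 8.0
ee_pos: [0.5026, 0.3845, 0.0745]
eef_rot: [-1.571, 0.0, -2.954]
force: [0.9, 0.1, -1.8]
grip_width: 0.0217
```

```bash
python3 look.py w5
```

```text
[0.50264996 0.38448238 0.07452442] [-1.57087092e+00  1.10794799e-04 -2.95407159e+00] [ 0.94560452  0.05751228 -1.78320354] 0.021739925054588154
```

View pics/w5.png

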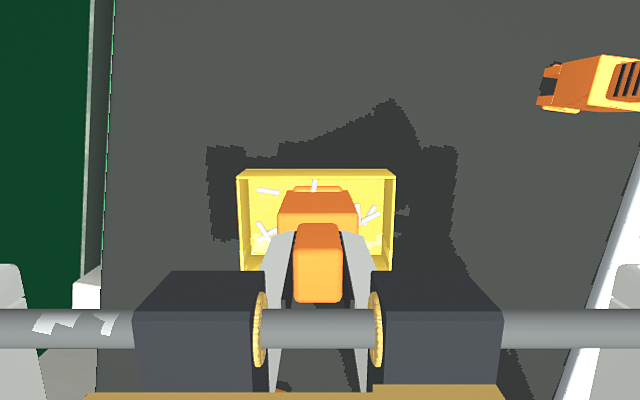

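Call:
{"op": "step_arm", "data": {"targets": [[0,1,0,0,0,0],[0,1,0,0,0,0],[0,0,0,0,0,0]]}}

```text
time_s: 8.43
ee_pos: [0.5028, 0.3847, 0.0744]
eef_rot: [-1.571, 0.001, -2.954]
force: [-5.9, -5.0, 16.8]
grip_width: 0.0218
```

Touchdown on the bin floor at 17 N. I'll back off slightly and release.

Call:
{"op": "step_arm", "data": {"targets": [[0,-1.5,0,0,0,0],[0,0,0,0,0,0]]}}

```text
time_s: 8.68
ee_pos: [0.5028, 0.3846, 0.0745]
eef_rot: [-1.571, 0.001, -2.954]
force: [-2.3, -0.4, 6.3]
grip_width: 0.022
```

Call:
{"op": "step_arm", "data": {"targets": [[0,0,0,0,0,0],[0,0,0,0,0,0],[0,0,0,0,0,0],[0,-10,0,0,0,0],[0,-30,0,0,0,0],[0,-45,0,0,0,0],[0,-45,0,0,0,0],[0,-45,0,0,0,0],[0,0,0,0,0,0]], "gripper": 0.1}}

```text
time_s: 9.8
ee_pos: [0.5035, 0.385, 0.2536]
eef_rot: [-1.574, 0.007, -2.954]
force: [0.8, 0.2, -0.5]
grip_width: 0.0517
```

```bash
python3 look.py w6; python3 - <<'E'
from h import *
import cv2
s=camera("scene")["pixels"][:,:,::-1]
cv2.imwrite("pics/s6.png",cv2.resize(s[165:365,180:380],None,fx=3,fy=3,interpolation=cv2.INTER_CUBIC))
rep(np.array([.424,.0592,.25]),Ro.from_euler("xyz",[-np.pi/2,0,.058-np.pi/2]))
E
```

```text
[0.50345693 0.38503671 0.25360686] [-1.57361494  0.00654116 -2.95402709] [ 0.78136454  0.15839923 -0.47149831] 0.051677054041950214
d [137.8  -1.1 304.8] [-0.000e+00 -8.258e+01 -1.000e-02]
```

View pics/w6.png

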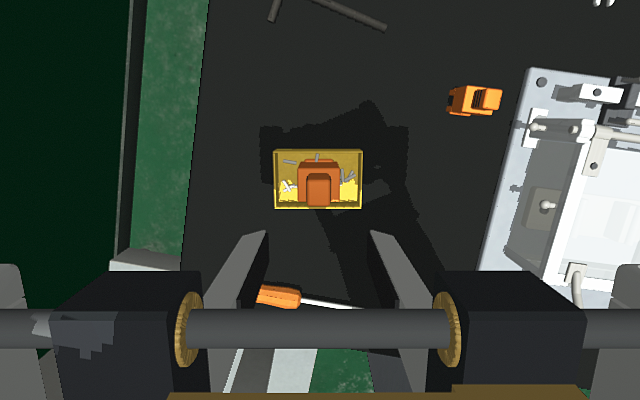

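View pics/s6.png

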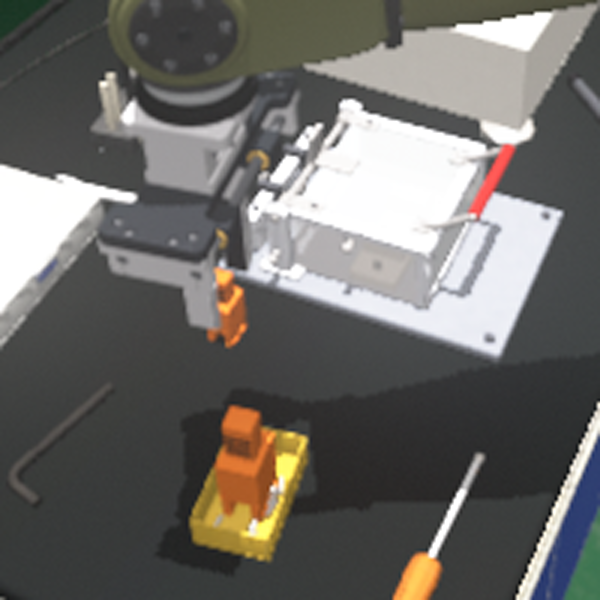

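The stop stands upright in the bin (wrist image (318,185), scene crop (245,470)). Next I'll move above the bar.

Call:
{"op": "step_arm", "data": {"targets": [[17,0,38,0,0,0],[17,0,38,0,0,0],[17,0,38,0,0,0],[17,0,38,0,0,0],[17,0,38,0,0,0],[17,0,38,0,0,0],[18,0,38,0,0,0],[18,0,38,0,0,0]]}}

```text
time_s: 10.9
ee_pos: [0.4227, 0.0588, 0.2478]
eef_rot: [-1.571, -0.002, -2.954]
force: [0.5, -0.3, -0.2]
grip_width: 0.0518
```

Call:
{"op": "step_arm", "data": {"targets": [[0,0,0,0,-10.3,0],[0,0,0,0,-10.3,0],[0,0,0,0,-10.3,0],[0,0,0,0,-10.3,0],[0,0,0,0,-10.3,0],[0,0,0,0,-10.3,0],[0,0,0,0,-10.3,0],[0,0,0,0,-10.3,0],[0,0,0,0,0,0]]}}

```text
time_s: 12.02
ee_pos: [0.4233, 0.0601, 0.2479]
eef_rot: [-1.573, 0.0, -1.517]
force: [-0.4, 0.7, 0.3]
grip_width: 0.0516
```

```bash
python3 look.py w7; python3 - <<'E'
from h import *
rep(np.array([.424,.0592,.25]),Ro.from_euler("xyz",[-np.pi/2,0,.058-np.pi/2]))
E
```

```text
[0.42327626 0.06005249 0.24794742] [-1.57276931e+00  1.34099533e-05 -1.51695319e+00] [-0.36868543  0.70351079  0.3079337 ] 0.05164209720310355
d [ 0.9 -1.9  0.6] [ 0.09 -0.41  0.  ]
```

View pics/w7.png

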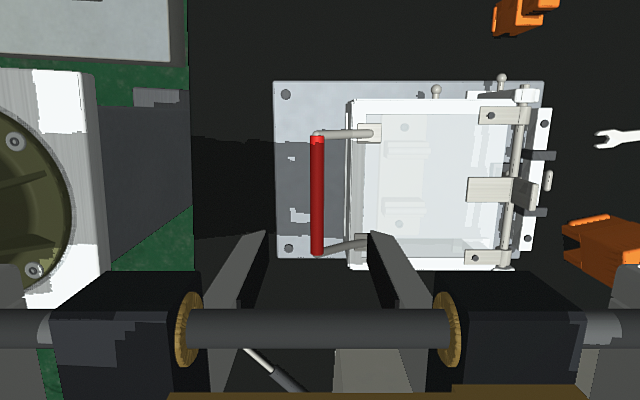

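```bash
python3 - <<'E'
from h import *
import pickle
o,c=pickle.load(open("w7.pkl","rb"))
R=Ro.from_euler("xyz",o["eef_rot"])
for p in((316.5,135),(317,254),(316.7,192)):
    X=onz(c,p,.127); print(X.round(4),(R.inv().apply(X-o["ee_pos"])*1e3).round(1))
E
```

```text
[0.4196 0.1108 0.127 ] [-50.8 120.9  -0.7]
[0.4255 0.007  0.127 ] [ 53.1 120.9  -0.4]
[0.4223 0.0631 0.127 ] [ -3.1 120.9  -0.6]
```

Call:
{"op": "step_arm", "data": {"targets": [[0,0,0,0,0,0],[0,20,0,0,0,0],[0,35,0,0,0,0],[0,35,0,0,0,0],[0,25,0,0,0,0],[0,15,0,0,0,0],[0,11,0,0,0,0],[0,0,0,0,0,0]], "gripper": -0.4}}

```text
time_s: 13.08
ee_pos: [0.4237, 0.0601, 0.1078]
eef_rot: [-1.571, 0.0, -1.516]
force: [-0.5, 0.2, 0.7]
grip_width: 0.0281
```

```bash
python3 look.py w8
```

```text
[0.42367848 0.06005163 0.10777942] [-1.57130612e+00  3.71441499e-06 -1.51635376e+00] [-0.50146554  0.20033218  0.65849964] 0.028132093222089878
```

View pics/w8.png

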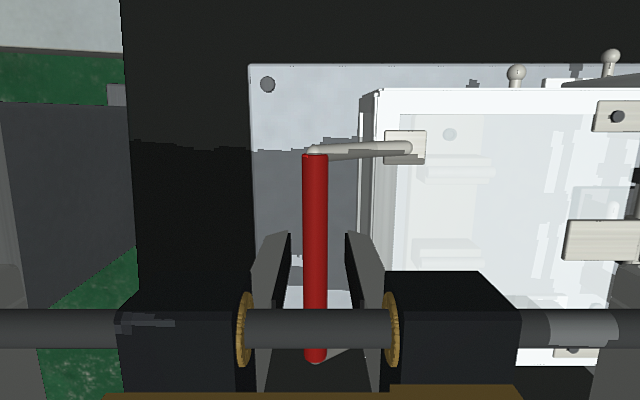

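The bar (315,250) lies between the fingers (290 and 345), clear of the hood. Closing.

Call:
{"op": "step_arm", "data": {"targets": [[0,0,0,0,0,0],[0,0,0,0,0,0],[0,0,0,0,0,0]], "gripper": -1, "squeeze": 30}}

```text
time_s: 13.5
ee_pos: [0.4224, 0.06, 0.1082]
eef_rot: [-1.574, -0.0, -1.516]
force: [-13.4, -1.6, 11.7]
grip_width: 0.011
```

```bash
python3 - <<'E'
from h import *
o=get_obs();print(o["ee_pos"],o["force"],o["grip_width"])
ang=np.linspace(0,1.74,25)
# eased
s=np.linspace(0,1,25); ang=1.74*(3*s**2-2*s**3)
p=np.c_[-185*np.cos(ang)+35*np.sin(ang),185*np.sin(ang)+35*np.cos(ang)]
d=np.diff(p,axis=0)
for i in range(24): print(i,ang[i+1].round(2),"tool y %.1f z %.1f"%(-d[i,1],d[i,0]))
print(p[-1]-p[0])
E
```

```text
[0.42238773 0.0600051  0.1082486 ] [-13.40212918  -1.55772416  11.74473063] 0.011028278024685088
0 0.01 tool y -1.6 z 0.3
1 0.03 tool y -4.7 z 1.0
2 0.07 tool y -7.4 z 1.8
3 0.13 tool y -9.8 z 2.9
4 0.2 tool y -11.7 z 4.3
5 0.27 tool y -13.2 z 5.9
6 0.36 tool y -14.2 z 7.8
7 0.45 tool y -14.6 z 9.8
8 0.55 tool y -14.5 z 11.9
9 0.65 tool y -13.8 z 13.9
10 0.76 tool y -12.6 z 15.7
11 0.87 tool y -11.0 z 17.2
12 0.98 tool y -9.1 z 18.3
13 1.09 tool y -6.9 z 18.9
14 1.19 tool y -4.8 z 19.0
15 1.29 tool y -2.7 z 18.5
16 1.38 tool y -0.8 z 17.6
17 1.47 tool y 0.7 z 16.1
18 1.54 tool y 1.8 z 14.3
19 1.61 tool y 2.4 z 12.2
20 1.67 tool y 2.6 z 9.9
21 1.71 tool y 2.3 z 7.3
22 1.73 tool y 1.6 z 4.5
23 1.74 tool y 0.6 z 1.6
[250.65369913 141.46413741]
```

Call:
{"op": "step_arm", "data": {"targets": [[0,-1.6,-1,0,0,0],[0,-4.7,1,0,0,0],[0,-7.4,1.8,0,0,0],[0,-9.8,2.9,0,0,0],[0,-11.7,4.3,0,0,0],[0,-13.2,5.9,0,0,0]]}}

```text
time_s: 14.25
ee_pos: [0.438, 0.0608, 0.157]
eef_rot: [-1.573, -0.0, -1.516]
force: [-6.5, -0.6, -1.8]
grip_width: 0.0112
```

Call:
{"op": "step_arm", "data": {"targets": [[0,-14.2,7.5,0,0,0],[0,-14.6,9.8,0,0,0],[0,-14.5,11.9,0,0,0],[0,-13.8,13.9,0,0,0],[0,-12.6,15.7,0,0,0],[0,-11,17.2,0,0,0]]}}

```text
time_s: 15.0
ee_pos: [0.5147, 0.065, 0.2402]
eef_rot: [-1.57, -0.0, -1.516]
force: [-5.4, -0.9, 3.9]
grip_width: 0.0108
```

Call:
{"op": "step_arm", "data": {"targets": [[0,-9.1,18.3,0,0,0],[0,-6.9,18.9,0,0,0],[0,-4.8,19,0,0,0],[0,-2.7,18.5,0,0,0],[0,-0.8,17.6,0,0,0],[0,0.7,16.1,0,0,0]]}}

```text
time_s: 15.75
ee_pos: [0.6236, 0.0707, 0.2622]
eef_rot: [-1.569, -0.001, -1.516]
force: [-2.1, -2.4, 5.0]
grip_width: 0.011
```

Call:
{"op": "step_arm", "data": {"targets": [[0,1.8,14.3,0,0,0],[0,2.4,12.2,0,0,0],[0,2.6,9.9,0,0,0],[0,2.3,7.3,0,0,0],[0,1.6,4.5,0,0,0],[0,0.6,1.6,0,0,0],[0,0,0,0,0,0],[0,0,0,0,0,0],[0,0,0,0,0,0],[0,0,0,0,0,0]]}}

```text
time_s: 17.0
ee_pos: [0.6727, 0.0734, 0.25]
eef_rot: [-1.569, -0.0, -1.516]
force: [-0.2, -5.2, 4.4]
grip_width: 0.0112
```

```bash
python3 look.py w9; python3 - <<'E'
from h import *
import cv2
s=camera("scene");t=camera("top")
cv2.imwrite("pics/s9.png",s["pixels"][:,:,::-1]);cv2.imwrite("pics/t9.png",t["pixels"][:,:,::-1])
cv2.imwrite("pics/s9c.png",cv2.resize(s["pixels"][130:365,180:400,::-1],None,fx=2.5,fy=2.5,interpolation=cv2.INTER_CUBIC))
o=get_obs();print(o["ee_pos"],o["force"],(o["ee_pos"]-np.array([.42239,.06,.10825]))*1e3)
E
```

```text
[0.67270639 0.07340045 0.25001453] [-1.56940710e+00 -4.78872614e-04 -1.51622460e+00] [-0.15679934 -5.20685898  4.37093611] 0.011168998391904232
[0.67269678 0.07341015 0.25000095] [ 0.25110168 -6.047076    5.41252   ] [250.30678228  13.41014894 141.75095115]
```

View pics/s9c.png

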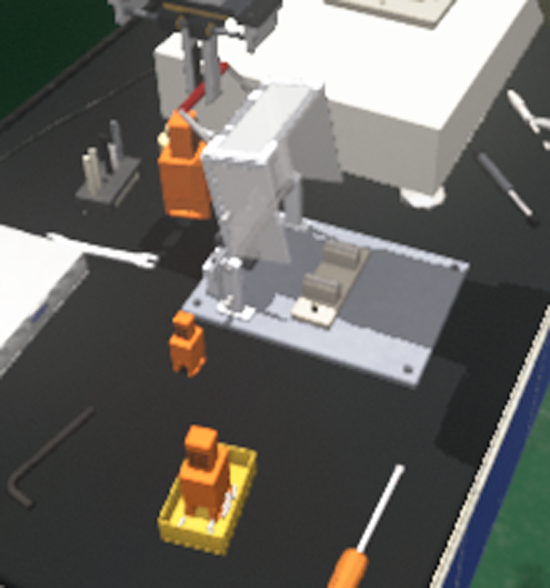

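View pics/w9.png

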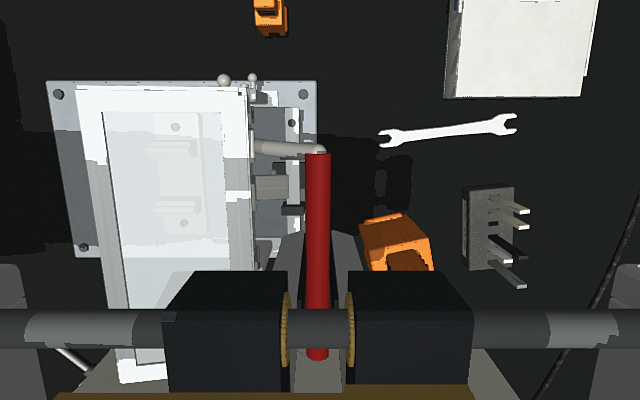

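View pics/t9.png

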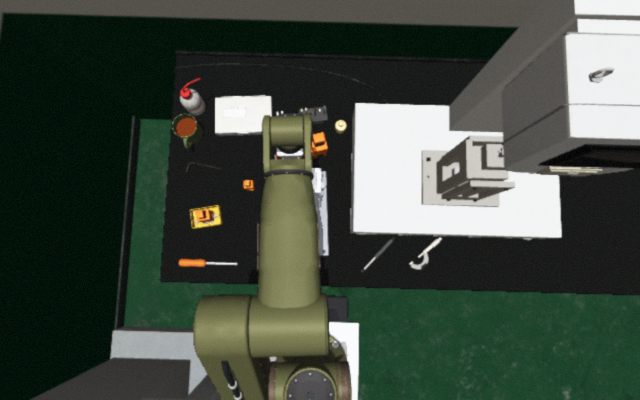

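The bar moved 250.7 mm back and 141.8 mm up from shut; the balance point is at 250.7 and 141.5. The force along the swing is about 0 N. The guard is still, the grip is firm and the stop is upright in the bin, so I'm handing in.

```bash
python3 -c "
from h import *
print(get_obs()['joint_vel'].round(4));print(job.hand_in())"
```

```text
[-0.0015  0.0005  0.0008  0.0003  0.0004 -0.0008]
the job is handed in; nothing more can be done
None
```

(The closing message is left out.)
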